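# Clamp a two-piece glue-up in the cam press

### The arm

A 6-joint arm with a two-finger parallel gripper is mounted at the origin on a cart in front of the work surface, level with it; the furniture and walls round the work are solid. World frame = base frame: x ahead of the robot, y to its left, z up, the work surface at z = 0. Lengths are in m, angles in degrees, forces in N, time in s.
With the tool pointing down it reaches from about 0.325 to 0.85 m from the base axis. Payload 4.4 kg.
Tool frame: the origin (TCP) lies midway between the tips of the shut fingers; the grasp point (between the pads) lies 19 mm behind it; z points along the fingers, y is the line along which they close (so a half turn about z gives the same grasp; the last joint's range is limited). The gripper opens to 94 mm and grips with 3 to 60 N. Pads are 16 mm wide; open, the fingers measure 119 mm over their backs; the gripper's body (75 mm by 177 mm) begins 78 mm behind the grasp point.
Start: joints at [-75.659, 11.837, 88.321, -0, 79.842, -8.623], TCP at [0.224, -0.529, 0.205] pointing down, gripper open.
Joint ranges: [-156.59, 156.59], [-49.26, 127.26], [12.9, 141.05], [-63.56, 243.56], [4.71, 150.69], [-161.64, 161.64]. Speed limits (degrees/s): [159.86, 159.86, 180, 180, 180, 180].

### API

Orientations are given as [roll, pitch, yaw] about the fixed x, y, z axes, in that order (R = Rz(yaw) Ry(pitch) Rx(roll)).
In Python, from station import sensors, viewer, robot, nets gives the robot as it stands.
- The arm moves only by the tool send_rows, never from a script. Its argument "series" is a list that holds one entry, the list of rows, each a list of 5 numbers: the opening, from -1 (shut) to 1 (fully open), so that 0 is half open, then the shift along the world's x, y, z in mm, then the turn about the world's z in degrees. In form: [[[claw, tx, ty, tz, spin], ...]]. A call has 1 to 5 rows; each row is the pose to reach, as a shift and turn from the pose commanded when the call began; what a row does not reach only later rows make up. A row lasts 1/12 s, in which the tool goes at most 41.7 mm and 7.16 degrees, less where a joint would pass 70% of its speed; a pose out of reach is approached as far as the arm can. A call with a gripper value outside its range is refused whole. The fingers move at their own pace and stop on an object; "squeeze" is the grip in N (left out, the last holds). Time passes only in rows, so rows that repeat a pose let the fingers close. It gives the time, the measured TCP pose, the force, the opening and the grip force at its end, in the units of the state.
- sensors.get_state(): the state, without advancing time (a new reading comes with each control period).
- viewer.get_image(name): name is "scene" or "top" or "wrist"; returns a dict with "img" (384x512x3 uint8, red, green, blue), "depth" (384x512 float32, m along the optical axis (not along the pixel's ray), 0 where there is no reading), "fov_y" (degrees; the focal length in pixels is half the picture's height over the tangent of half this angle, whatever the lens; pixels are square), "cx", "cy" (the principal point, pixels), "rvec" (rotation vector, rad) and "tvec" (3), from world to camera coordinates, as OpenCV has them. Camera axes: x right, y down, z forward; pixel columns grow to the right and rows downward; lengths in m; the calibration is good to about 2 mm. A picture is of the moment at which its call begins.
- robot.job_done(): hands the job in; it is judged then, once.
Trained networks look in a picture, given as the dict that the camera call returned (one of the last four; its "shot" number tells which), for a name from the list of things; names that differ only in an ending like _2 or _b are one class to them, and where a whole thing is asked for, a point or a joint stands for the part that bears it (a point fixed in the world has none). Each returns a list of dicts, best first, with "conf" (0 to 1); they miss things now and then, are a little off and sometimes report something else, mostly with a low value. They report only what shows in the picture. A call takes as long as a camera call. They do not tell look-alikes from the thing itself.
- nets.regions_of(picture, target): "mask" (384x512 bool, what is visible of it) and "xy" ([column, row] in pixels, amid what is visible of it).
- nets.place_of(picture, target): "xy" ([column, row] in pixels: a listed point, or the origin of a listed thing).
The state is a dict: "time_s": time; "joint_positions": joint angles; "qvel": joint speeds; "joint_efforts": joint torques, N m; "eef_pos": TCP position; "tool_rot": TCP orientation; "force": force on the tool from outside, world axes, zero at the start; "torque": the same for the moment, N m; "width": finger opening in m; "grip_force": force on a finger pad.
Only numpy, scipy, OpenCV 4.12 (cv2) and the standard library are available. Lean on these libraries where they do the work, as an engineer would, in place of code of your own. Each camera call takes 0.05 s, during which the arm holds its last target. There are 200 camera calls.

### The job

Stand the loose test piece upright in the bench press, face to face with the piece already there and centred, and let go. Push the sliding jaw up snug against the pieces with the cam lever still open, then swing the lever about a quarter turn so that its hook draws them tight: stop when it has clearly stiffened (about 8 N at the grip), never crush the pieces, and leave it clamped. Do not disturb the fir block.

Things in the scene. Friction and masses are not known exactly. Their poses are not given: they have to be found in the camera images.
- press_middle (a point): Bench press: plywood base 165 mm wide, 15 mm thick, fixed to the bench. This point: on the base's top, middle of the width, in the mouth where the pieces stand. +y runs along the press from the sliding jaw through the mouth and fixed jaw to the cam; x across, z up. Base from y = -115 to +175 mm. The jaw's two rods pass the mouth at x = +-62 mm, tops 30 mm over the bench; guide strips at x = +-76 mm.
- press: The press again (origin under the base, 10 mm along +y from press_middle). Its fixed jaw carries a facing 96 mm wide, top 72 mm over the bench, which somebody has screwed out toward the mouth by an unknown amount: it stands between y = +1.5 and -5 mm from this origin. Springs back it (14 N per mm). So the lever angle at which the press gets tight differs every time and must be felt.
- sliding_jaw: Sliding jaw, loose between the guide strips (about 0.4 kg, slides with about 1 N): wooden block 140 x 24 x 57 mm; two rods join it to a cross bar with an upright steel pin (12 mm thick, 114 mm along +y) before the cam. Origin: middle of the foot of its clamping face; axes as the press. It starts 20 to 39 mm further open than snug.
- jaw_back (a point): Middle of the sliding jaw's back face, 45 mm over the bench (30 mm over the press's base). Push here toward the press's +y to close the jaw. The block's top is 72 mm over the bench.
- inner_piece_centre (a point): Centre of the test piece that already stands in the mouth, on the press's base, 1 to 8 mm off the fixed jaw's facing: wood, 50 mm wide (x axis), 70 mm tall (y axis, up), 19 mm thick (z axis, level, pointing toward the sliding jaw).
- outer_piece_centre (a point): Centre of the loose test piece, same shape: 50 mm wide (x), 70 mm tall (y, up), 19 mm thick (z, level), about 40 g. Stands on end on the bench in one of two places, exchanged with the fir block. Grip it across its 50 mm width, so that no finger is between the faces. It goes between inner piece and sliding jaw, width across the press, either face first.
- inner_piece: The inner test piece (see its centre); origin in the middle of one 50 x 70 mm face.
- outer_piece: The loose test piece (see its centre); origin in the middle of one 50 x 70 mm face.
- cam_pivot (a point): On the cam's upright pivot axis, 90 mm over the bench, 115 mm along the press's +y from press_middle. The cam is a dark steel spiral hook, 35 to 55 mm over the bench.
- lever_grip (a point): Middle of the lever's upright round black grip (18 mm thick, free from 73 to 112 mm over the bench), 100 mm from the pivot; this point is 90 mm over the bench. Lever open: it points along the press's +x (far side). Closing swings it counterclockwise seen from above, toward the press's +y. A closed gripper can push it sideways.
- cam_lever (a joint): Lever angle, rad: 0 open, grows as it closes, stop at 2.0. Free, it takes about 1 N or less at the grip. With the jaw snug the hook catches the pin between 0.7 and 1.6 rad; then the push at the grip, while it moves, grows by some 4 N per 0.1 rad (it drops when you stop). 8 N means tight; 7 to 11 N is right. Friction holds it where it is left.
- fir_block_centre (a point): Bystander: standing fir block 38 x 75 x 100 mm; centre.
Things that resemble listed ones, but are neither listed nor needed, are in the scene too. Leave any purple look-alike of the outer_piece alone. What is shaped like the sliding_jaw but blue is not meant.

How it is judged:
By the outcome, as a careful person would: the job done as asked, in the order asked, and still so for the second after the job is handed in, with the robot touching nothing.
It also fails if it takes over 61 s, if anything falls off the work surface, if the arm or the gripper's body presses on something with over 40 N, if the wrist force passes 120 N, or if a joint passes its speed limit or range.

## Working session

There is one attempt and no reset: what is moved stays moved. The work goes in short steps, Python scripts to look and compute and a tool call to move; the robot and the scene stay as the last step left them, time stands still between calls to the robot, and variables do not carry over. Pictures are saved under pics/ and viewed, at most 10 in all, crops included, and the job is handed in when it is done.

Besides the shell and the picture viewer there is one more tool, called as name(argument=value, ...), one argument or row to a line, values as JSON. send_rows: Moves the arm, as the interface text tells. Its arguments: {"type":"object","properties":{"series":{"type":"array"},"squeeze":{"type":"number"}},"required":["series"]}

```bash
mkdir -p pics; cat > h.py <<'E'
import numpy as np, cv2
from station import sensors, viewer, robot, nets
def cam(p):
    R=cv2.Rodrigues(np.array(p["rvec"],float))[0]; t=np.array(p["tvec"],float).ravel()
    f=p["img"].shape[0]/2/np.tan(np.radians(p["fov_y"])/2); return R,t,f
def ray(p,uv):
    R,t,f=cam(p); d=np.array([(uv[0]-p["cx"])/f,(uv[1]-p["cy"])/f,1.]); return -R.T@t, R.T@d
def atz(p,uv,z):
    o,d=ray(p,uv); return o+d*(z-o[2])/d[2]
def dep(p,uv):
    u,v=int(round(uv[0])),int(round(uv[1])); o,d=ray(p,uv); return o+d*p["depth"][v,u]
def cloud(p):
    R,t,f=cam(p); h,w=p["depth"].shape; u,v=np.meshgrid(np.arange(w),np.arange(h)); z=p["depth"]
    c=np.stack([(u-p["cx"])/f*z,(v-p["cy"])/f*z,z],-1); return (c-t)@R
def save(p,n): cv2.imwrite("pics/"+n,p["img"][:,:,::-1])
E
python3 - <<'E'
from h import *
np.set_printoptions(precision=3,suppress=True)
zs=dict(press_middle=.015,press=0,sliding_jaw=.015,jaw_back=.045,inner_piece_centre=.05,outer_piece_centre=.035,cam_pivot=.09,lever_grip=.09,fir_block_centre=.05,inner_piece=.05,outer_piece=.035)
ims=[]
for n in("scene","top"):
    p=viewer.get_image(n); ims.append(p["img"]); print(n, cam(p)[0][2], ray(p,(256,192))[0])
    for k,z in zs.items():
        for r in nets.place_of(p,k)[:3]: print(k,np.array(r["xy"]),round(r["conf"],2),atz(p,r["xy"],z),dep(p,r["xy"]))
    save(p,n+"0.png")
print(sensors.get_state())
E
```

```text
scene [ 0.526 -0.61  -0.592] [-0.133  0.684  0.833]
press_middle [265.3 184.6] 0.79 [ 0.579 -0.233  0.015] [ 0.527 -0.166  0.075]
press [261.4 190.3] 0.71 [ 0.579 -0.209  0.   ] [ 0.549 -0.172  0.035]
sliding_jaw [276.2 183.9] 0.97 [ 0.549 -0.265  0.015] [ 0.549 -0.265  0.015]
sliding_jaw [284.4 161.5] 0.58 [ 0.624 -0.424  0.015] [ 0.615 -0.41   0.025]
sliding_jaw [204.  277.8] 0.46 [0.421 0.251 0.015] [0.378 0.284 0.078]
jaw_back [284.9 161.1] 0.84 [ 0.597 -0.387  0.045] [ 0.614 -0.412  0.027]
jaw_back [277.9 173.2] 0.6 [ 0.564 -0.294  0.045] [ 0.547 -0.27   0.064]
jaw_back [170.8 230.2] 0.29 [0.627 0.2   0.045] [0.63  0.199 0.042]
inner_piece_centre [267.  178.8] 0.52 [ 0.568 -0.229  0.05 ] [ 0.551 -0.206  0.069]
outer_piece_centre [170.5 253.3] 0.87 [0.556 0.262 0.035] [0.542 0.271 0.051]
outer_piece_centre [168.5 230.8] 0.59 [0.641 0.201 0.035] [0.639 0.202 0.036]
outer_piece_centre [278.5 182.3] 0.35 [ 0.532 -0.256  0.035] [ 0.542 -0.271  0.023]
cam_pivot [243.1 183.9] 0.92 [ 0.578 -0.101  0.09 ] [ 0.634 -0.162  0.032]
lever_grip [226.9 170.6] 0.59 [ 0.684 -0.127  0.09 ] [ 0.78 
[... 1415 characters left out ...]
54 0.101]
inner_piece [306.7 188.3] 0.68 [ 0.563 -0.213  0.05 ] [ 0.559 -0.208  0.087]
outer_piece [142.4 194.1] 0.59 [0.548 0.282 0.035] [0.546 0.271 0.068]
outer_piece [166.2 167.3] 0.53 [0.63  0.211 0.035] [0.636 0.22  0.001]
{'time_s': 1.2, 'joint_positions': array([-75.659,  11.838,  88.321,   0.002,  79.842,  -8.623]), 'qvel': array([-0.007,  0.085, -0.057, -0.004,  0.092,  0.103]), 'joint_efforts': array([  0.001, -37.089, -28.176,   0.07 ,   0.028,  -0.   ]), 'eef_pos': array([ 0.224, -0.529,  0.205]), 'tool_rot': array([-179.999,   -0.002,   22.964]), 'force': array([ 0.523, -0.409,  0.068]), 'torque': array([-0.009, -0.019,  0.014]), 'grip_force': 0.0, 'width': 0.09376316953404074}
```

View pics/scene0.png

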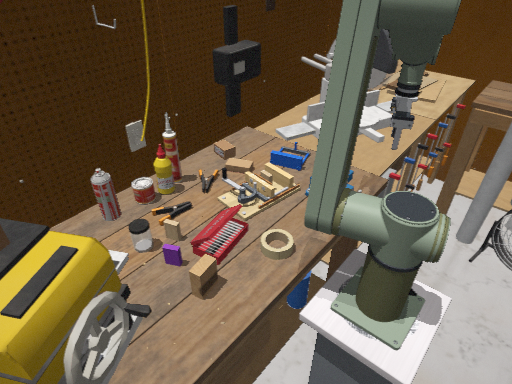

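View pics/top0.png

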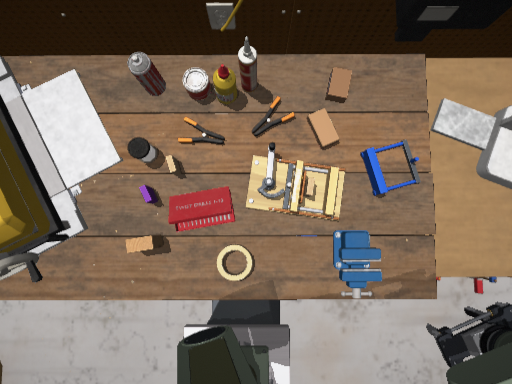

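The scene shows the press at top-view pixels (298,188), with +y to the left. There are three candidates for the loose piece in the top view: the wooden piece at (172,165), the purple look-alike at (148,194), and the larger fir block at (140,243). The wooden one fits. The blue frame at (390,168) is only a look-alike of the jaw. I'll confirm with one crop.

```bash
python3 - <<'E'
from h import *
np.set_printoptions(precision=4,suppress=True)
p=viewer.get_image("top"); im=p["img"][:,:,::-1]
a=cv2.resize(im[140:225,240:350],(800,618),interpolation=cv2.INTER_CUBIC)[:590]
b=cv2.resize(im[145:260,120:200],(400,575),interpolation=cv2.INTER_CUBIC)
c=np.zeros((590,800,3),np.uint8)
a=cv2.resize(a,(540,400)); c[:400,:540]=a; c[:374,540:]=cv2.resize(b,(260,374)); cv2.imwrite("pics/c1.png",c[:400])
X=cloud(p)
def rect(n,x0,x1,y0,y1,z0,z1):
    m=(X[...,0]>x0)&(X[...,0]<x1)&(X[...,1]>y0)&(X[...,1]<y1)&(X[...,2]>z0)&(X[...,2]<z1)
    q=X[m]; 
    if len(q)<4: print(n,len(q));return
    (cx,cy),(w,h),an=cv2.minAreaRect((q[:,:2]*1000).astype(np.float32)); print(n,len(q),"c",cx,cy,"wh",w,h,"ang",an,"z",np.median(q[:,2]))
rect("piece",.58,.67,.14,.24,.05,.09); rect("purple",.5,.58,.22,.30,.05,.09); rect("fir",.34,.46,.2,.33,.09,.12)
# press high parts clusters
m=((X[...,2]>.062)&(X[...,2]<.13)&(X[...,0]>.45)&(X[...,0]<.72)&(X[...,1]>-.38)&(X[...,1]<0)).astype(np.uint8)
n,l=cv2.connectedComponents(m,connectivity=4)
for i in range(1,n):
    q=X[l==i]
    if len(q)<6: continue
    print(i,len(q),cv2.minAreaRect((q[:,:2]*1000).astype(np.float32)),np.median(q[:,2]),q[:,2].max())
rect("base",.45,.72,-.4,0,.010,.022)
E
```

```text
piece 134 c 637.9281005859375 190.46109008789062 wh 50.598209381103516 19.755565643310547 ang 18.158977508544922 z 0.0704682557692981
purple 145 c 548.6687622070312 262.81744384765625 wh 49.62141418457031 19.78759765625 ang 26.337717056274414 z 0.07020176446762263
fir 379 c 403.9432678222656 265.81622314453125 wh 37.742008209228516 76.59562683105469 ang 9.21458911895752 z 0.1009605930388788
1 275 ((629.8892822265625, -101.66320037841797), (21.186132431030273, 119.20909118652344), 86.1326675415039) 0.07047795812396859 0.11627296844486958
2 365 ((571.1754760742188, -179.6798858642578), (21.86759376525879, 150.3946990966797), 81.94869995117188) 0.07270560625800206 0.0779455238957501
3 417 ((555.3096313476562, -282.2762145996094), (24.58225440979004, 139.1133575439453), 81.54553985595703) 0.07300179494661203 0.07832133341859876
4 77 ((567.4686889648438, -198.72532653808594), (6.345582485198975, 94.94966888427734), 81.79488372802734) 0.07151452243894628 0.07806595262031503
5 137 ((566.8768920898438, -217.42233276367188), (19.73542594909668, 49.71101760864258), 81.9585189819336) 0.08566724796476849 0.09084952780900077
6 15 ((574.0372314453125, -157.02163696289062), (11.129633903503418, 8.944192886352539), 3.603816032409668) 0.06986741876151964 0.07659154042025464
base 2665 c 605.21533203125 -217.59075927734375 wh 349.52197265625 244.14959716796875 ang 81.45536804199219 z 0.01595725207467228
```

View pics/c1.png

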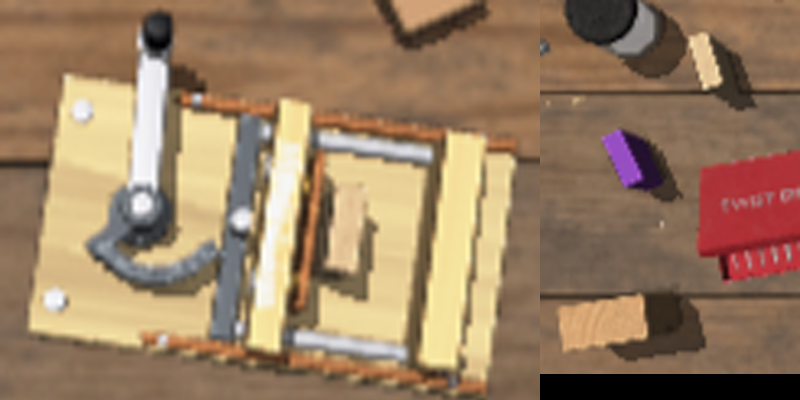

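The crop confirms the loose piece: bare wood, 50 x 20 mm, top at 70 mm. The press is clear too, with the lever open at crop pixel (157,30). Measured in mm: piece centre (638,190.5) with its width at 18.2°, press x axis at -8.2°. Moving above the piece.

send_rows(
  series=[
    [[1, 21, 36, 0, 4.3], [1, 41.5, 72, 0, 8.5], [1, 62, 108, 0, 12.8], [1, 83, 144, 0, 17], [1, 103.5, 180, 0, 21.3]],
  ],
)

```text
time_s: 1.67
eef_pos: [0.3284, -0.3478, 0.2055]
tool_rot: [180.0, -0.0, 44.4]
force: [1.4, -0.5, -1.0]
width: 0.094
grip_force: 0.0
```

send_rows(
  series=[
    [[1, 21, 36, 0, 4.3], [1, 41.5, 72, 0, 8.5], [1, 62, 108, 0, 12.8], [1, 83, 144, 0, 17], [1, 103.5, 180, 0, 21.3]],
  ],
)

```text
time_s: 2.08
eef_pos: [0.4321, -0.1676, 0.2059]
tool_rot: [179.9, 0.0, 65.8]
force: [-0.0, -0.5, 0.0]
width: 0.0939
grip_force: 0.0
```

send_rows(
  series=[
    [[1, 21, 36, 0, 4.3], [1, 41.5, 72, 0, 8.5], [1, 62, 108, 0, 12.8], [1, 83, 144, 0, 17], [1, 103.5, 180, 0, 21.3]],
  ],
)

```text
time_s: 2.5
eef_pos: [0.5356, 0.0127, 0.2057]
tool_rot: [180.0, 0.0, 87.1]
force: [0.5, -1.5, -0.5]
width: 0.0943
grip_force: 0.0
```

send_rows(
  series=[
    [[1, 21, 36, 0, 4.3], [1, 41.5, 72, 0, 8.5], [1, 62, 108, 0, 12.8], [1, 83, 144, 0, 17], [1, 103.5, 180, 0, 21.3]],
  ],
)

```text
time_s: 2.92
eef_pos: [0.639, 0.1926, 0.2054]
tool_rot: [180.0, 0.0, 108.4]
force: [1.5, -0.5, 0.6]
width: 0.094
grip_force: 0.0
```

```bash
python3 - <<'E'
from h import *
np.set_printoptions(precision=4,suppress=True)
print(sensors.get_state()["eef_pos"])
p=viewer.get_image("wrist"); save(p,"w1.png"); X=cloud(p)
m=((X[...,2]>.06)&(X[...,2]<.08)&(abs(X[...,0]-.638)<.06)&(abs(X[...,1]-.19)<.05)).astype(np.uint8)
n,l=cv2.connectedComponents(m)
for i in range(1,n):
    q=X[l==i]
    if len(q)>30: print(len(q),cv2.minAreaRect((q[:,:2]*1000).astype(np.float32)),np.median(q[:,2]))
p=viewer.get_image("scene");X=cloud(p)
# heights within body footprint from scene (robot may show)
d=X[...,:2]-[.638,.1905]; c,s=np.cos(np.radians(18.2)),np.sin(np.radians(18.2)); a=d[...,0]*c+d[...,1]*s; b=-d[...,0]*s+d[...,1]*c
m=(abs(a)<.1)&(abs(b)<.05)&(X[...,2]>.072)&(X[...,2]<.16); q=X[m]; print(len(q), q[:,2].max() if len(q) else 0, q.mean(0) if len(q) else 0)
m=(abs(X[...,0]-.65)<.06)&(abs(X[...,1]-.27)<.06)&(X[...,2]<.16)&(X[...,2]>.03);q=X[m];print("jar",q.min(0),q.max(0))
E
```

```text
[0.639  0.1926 0.2054]
830 ((637.11962890625, 189.989990234375), (48.94536590576172, 19.499847412109375), 18.01401710510254) 0.06926227408309182
18 0.09602103244454206 [0.6858 0.2554 0.0931]
jar [0.6444 0.2507 0.0303] [0.7091 0.311  0.0969]
```

View pics/w1.png

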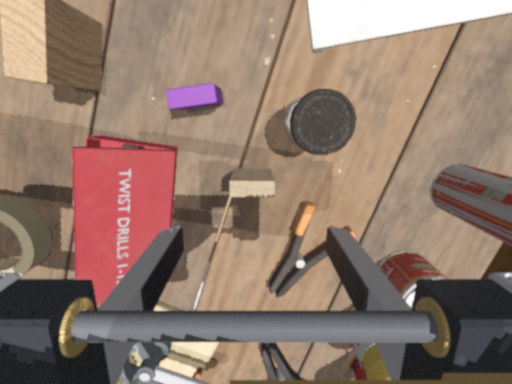

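The wrist view shows the piece at (252,183), with the jar at (322,122) clear of the fingers. Its position agrees with the top view to within 1 mm. Descending.

send_rows(
  series=[
    [[1, -1.5, -2.4, -38, -0.3], [1, -1.5, -2.4, -78, -0.3], [1, -1.5, -2.4, -116, -0.3], [1, -1.5, -2.4, -150, -0.3], [1, -1.5, -2.4, -174, -0.3]],
  ],
)

```text
time_s: 3.43
eef_pos: [0.634, 0.187, 0.0275]
tool_rot: [-179.7, -0.0, 107.8]
force: [-1.0, -0.0, -0.5]
width: 0.0944
grip_force: 0.0
```

send_rows(
  series=[
    [[0.2, 0, 0, 0, 0], [0, 0, 0, 0, 0], [-0.3, 0, 0, 0, 0], [-0.3, 0, 0, 0, 0], [-0.3, 0, 0, 0, 0]],
  ],
  squeeze=15,
)

```text
time_s: 3.85
eef_pos: [0.6391, 0.1884, 0.0346]
tool_rot: [179.7, 0.0, 107.9]
force: [0.3, -0.3, 0.8]
width: 0.0646
grip_force: 0.0
```

send_rows(
  series=[
    [[-0.3, 0, 0, 0, 0], [-0.3, 0, 0, 0, 0], [-0.3, 0, 0, 0, 0], [-0.3, 0, 0, 0, 0], [-0.3, 0, 0, 0, 0]],
  ],
  squeeze=15,
)

```text
time_s: 4.27
eef_pos: [0.6378, 0.1883, 0.0329]
tool_rot: [179.9, 0.0, 107.9]
force: [-1.1, -1.3, 5.4]
width: 0.0498
grip_force: 15.0
```

send_rows(
  series=[
    [[-0.3, 0, 0, 15, 0], [-0.3, 0, 0, 45, 0], [-0.3, 0, 0, 80, 0], [-0.3, 0, 0, 115, 0], [-0.3, 0, 0, 140, 0]],
  ],
)

```text
time_s: 4.68
eef_pos: [0.6376, 0.1884, 0.1744]
tool_rot: [179.8, 0.0, 107.9]
force: [0.6, -0.2, -0.2]
width: 0.05
grip_force: 15.0
```

send_rows(
  series=[
    [[-0.3, -3, -20, 0, -1.7], [-0.3, -8, -50, 0, -3.5], [-0.3, -14, -80, 0, -5.2], [-0.3, -20, -111, 0, -7], [-0.3, -25, -142.4, 0, -8.7]],
  ],
)

```text
time_s: 5.1
eef_pos: [0.6108, 0.0449, 0.1709]
tool_rot: [-179.9, -0.0, 99.1]
force: [0.7, -0.3, -0.3]
width: 0.0499
grip_force: 15.0
```

send_rows(
  series=[
    [[-0.3, -5, -28.5, 0, -1.7], [-0.3, -10, -57, 0, -3.5], [-0.3, -15, -85.4, 0, -5.2], [-0.3, -20, -114, 0, -7], [-0.3, -25, -142.4, 0, -8.7]],
  ],
)

```text
time_s: 5.52
eef_pos: [0.586, -0.0978, 0.1709]
tool_rot: [-179.9, -0.0, 90.4]
force: [-0.7, -0.7, -1.0]
width: 0.0499
grip_force: 15.0
```

send_rows(
  series=[
    [[-0.3, -6, -35, 0, -2], [-0.3, -13, -75, 0, -4.5], [-0.3, -19, -110, 0, -6.7], [-0.3, -23, -132, 0, -8], [-0.3, -25.1, -142.4, 0, -8.7]],
  ],
)

```text
time_s: 5.93
eef_pos: [0.5606, -0.2422, 0.1709]
tool_rot: [-180.0, 0.0, 81.5]
force: [-0.3, 0.3, -0.4]
width: 0.0499
grip_force: 15.0
```

send_rows(
  series=[
    [[-0.3, 0, 0, 0, 0], [-0.3, 0, 0, 0, 0], [-0.3, 0, 0, 0, 0]],
  ],
)

```text
time_s: 6.18
eef_pos: [0.5619, -0.2373, 0.1711]
tool_rot: [-180.0, -0.1, 81.9]
force: [-1.0, 0.7, 0.5]
width: 0.0501
grip_force: 15.0
```

```bash
cat > look.py <<'E'
from h import *
np.set_printoptions(precision=4,suppress=True)
print({k:sensors.get_state()[k] for k in("time_s","eef_pos","tool_rot","width")})
Y=np.array([.1426,.9898]);Xh=np.array([.9898,-.1426])
def st(q): return np.array([q[...,:2]@Xh,q[...,:2]@Y])*1000
def comps(p,x0,x1,y0,y1,z0,z1,mn=25):
    X=cloud(p); m=((X[...,2]>z0)&(X[...,2]<z1)&(X[...,0]>x0)&(X[...,0]<x1)&(X[...,1]>y0)&(X[...,1]<y1)&(p["depth"]>0)).astype(np.uint8)
    n,l=cv2.connectedComponents(m,connectivity=4)
    for i in range(1,n):
        q=X[l==i]
        if len(q)<mn: continue
        (c,w,a)=cv2.minAreaRect((q[:,:2]*1000).astype(np.float32)); c=np.array(c)
        print(len(q),"xy",c,"t,s",c@Xh,c@Y,"wh",w,"ang",round(a,1),"z",round(float(np.median(q[:,2])),4))
E
python3 - <<'E'
from look import *
for n in("wrist","top"):
    p=viewer.get_image(n);save(p,n+"2.png");print(n)
    for z in((.064,.078),(.08,.095),(.165,.19)): comps(p,.45,.72,-.38,-.05,*z)
E
```

```text
{'time_s': 6.1833, 'eef_pos': array([ 0.5619, -0.2373,  0.1711]), 'tool_rot': array([-179.9652,   -0.0636,   81.8617]), 'width': 0.05014987831200147}
wrist
3119 xy [ 629.7165 -102.8635] t,s 637.9617232925415 -12.016753266906738 wh (24.421302795410156, 119.84353637695312) ang 85.8 z 0.0677
130 xy [ 573.1755 -158.423 ] t,s 589.920267022705 -75.07225791625977 wh (10.613836288452148, 10.125823020935059) ang 82.1 z 0.0683
3531 xy [ 569.963  -179.9648] t,s 589.8123636291504 -96.85238611450195 wh (21.896472930908203, 150.0592803955078) ang 81.9 z 0.0712
697 xy [ 566.7834 -199.8142] t,s 589.4957557769775 -116.952739163208 wh (6.49758243560791, 95.28157043457031) ang 81.6 z 0.0701
122 xy [ 566.7627 -209.0597] t,s 590.7936301300049 -126.10693827209472 wh (1.2035423517227173, 48.837013244628906) ang 82.5 z 0.0721
166 xy [ 492.6914 -266.9972] t,s 525.7397233337402 -194.01603084106446 wh (29.55167007446289, 14.35157585144043) ang 36.4 z 0.0709
117 xy [ 620.2484 -286.1991] t,s 654.733874810791 -194.83247239379884 wh (11.401976585388184, 24.97534942626953) ang 35.3 z 0.0706
182 xy [ 677.1298 -110.0898] t,s 685.9218369338989 -12.408140394592285 wh (9.0184907913208, 17.670772552490234) ang 25.0 z 0.0875
1112 xy [ 565.863  -218.4884] t,s 591.2476265594482 -135.56780652770996 wh (19.508394241333008, 49.917503356933594) ang 81.4 z 0.0843
1578 xy [ 563.3658 -227.9272] t,s 590.121873638916 -145.2663972229004 wh (5.072923183441162, 73.96773529052734) ang 81.5 z 0.1798
top
226 xy [ 628.0737 -101.5883] t,s 636.1538638427734 -10.98874265136718 wh (21.236249923706055, 115.10198211669922) ang 86.1 z 0.0696
311 xy [ 571.8141 -179.672 ] t,s 591.6028769500733 -96.29869051208496 wh (21.9613094329834, 147.04443359375) ang 82.0 z 0.0727
42 xy [ 586.2549 -201.5042] t,s 609.009583557129 -115.84892218017578 wh (6.080793857574463, 56.62831497192383) ang 81.2 z 0.0709
```

View pics/wrist2.png

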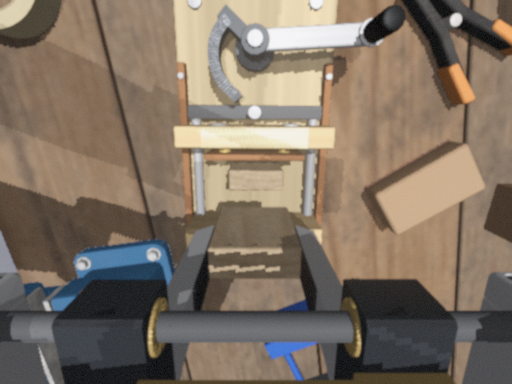

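The wrist view shows the held piece's front face at about (257,240), upright between the fingers, and the inner piece at (256,178). Next I'll measure the held piece's front face against the inner piece's face.

```bash
python3 - <<'E'
from look import *
p=viewer.get_image("wrist"); X=cloud(p); t,s=st(X); z=X[...,2]*1000
e=sensors.get_state()["eef_pos"]; print("tcp t,s",e[:2]@Xh*1000,e[:2]@Y*1000)
m=(abs(t-590)<40)&(s>-200)&(s<-120)&(z>125)
for a in range(125,225,10):
    k=m&(z>=a)&(z<a+10)&(abs(t-590)<20); 
    if k.sum()>5: print(a,k.sum(),np.percentile(s[k],[5,50,95]))
k=m&(z>145)&(z<200); print(np.percentile(t[k],[1,99]))
k=(abs(t-590)<22)&(s>-165)&(s<-135)&(z>78)&(z<90); print("inner top s",np.percentile(s[k],[1,99]))
E
```

```text
{'time_s': 6.2833, 'eef_pos': array([ 0.5621, -0.2372,  0.1714]), 'tool_rot': array([-179.9866,   -0.0328,   81.9098]), 'width': 0.05001093148193289}
tcp t,s 590.2266376596967 -154.76916470902083
135 110 [-143.7492 -143.4047 -143.1438]
145 261 [-143.7686 -143.4003 -143.0787]
155 302 [-143.7549 -143.3982 -143.0357]
165 334 [-143.7538 -143.4128 -142.9639]
175 399 [-143.7671 -143.3685 -142.9468]
185 451 [-143.7735 -143.3478 -142.946 ]
195 565 [-143.8062 -143.3282 -142.8718]
205 2445 [-160.5743 -151.5984 -143.499 ]
[554.6527 625.7358]
inner top s [-144.9998 -135.0684]
```

send_rows(
  series=[
    [[-0.3, -0.4, -3.2, -10, 0], [-0.3, -0.4, -3.2, -25, 0], [-0.3, -0.4, -3.2, -40, 0], [-0.3, -0.4, -3.2, -50, 0], [-0.3, -0.4, -3.2, -55, 0]],
  ],
)

```text
time_s: 6.75
eef_pos: [0.5601, -0.2411, 0.1139]
tool_rot: [-179.8, -0.1, 81.8]
force: [0.0, -0.1, -1.0]
width: 0.0501
grip_force: 15.0
```

send_rows(
  series=[
    [[-0.3, 0, 0, -10, 0], [-0.3, 0, 0, -22, 0], [-0.3, 0, 0, -34, 0], [-0.3, 0, 0, -44, 0], [-0.3, 0, 0, -50, 0]],
  ],
)

```text
time_s: 7.17
eef_pos: [0.5604, -0.2417, 0.0644]
tool_rot: [-179.9, -0.1, 81.8]
force: [-0.5, 0.8, -0.2]
width: 0.0502
grip_force: 15.0
```

send_rows(
  series=[
    [[-0.3, 0, 0, -4, 0], [-0.3, 0, 0, -8, 0], [-0.3, 0, 0, -12, 0], [-0.3, 0, 0, -15, 0], [-0.3, 0, 0, -15, 0]],
  ],
)

```text
time_s: 7.58
eef_pos: [0.5611, -0.2421, 0.051]
tool_rot: [-180.0, -0.0, 81.8]
force: [0.8, 0.1, -1.0]
width: 0.0501
grip_force: 15.0
```

send_rows(
  series=[
    [[-0.3, 0.2, 1, -1, 0], [-0.3, 0.2, 1, -2, 0], [-0.3, 0.2, 1, -3, 0], [-0.3, 0.2, 1, -3, 0]],
  ],
)

```text
time_s: 7.92
eef_pos: [0.5616, -0.2412, 0.0485]
tool_rot: [180.0, 0.0, 81.8]
force: [-0.7, 0.5, -1.0]
width: 0.0499
grip_force: 15.0
```

```bash
python3 - <<'E'
from look import *
e=sensors.get_state()["eef_pos"]; print("tcp t,s",e[:2]@Xh*1000,e[:2]@Y*1000,sensors.get_state()["force"])
p=viewer.get_image("wrist"); X=cloud(p); t,s=st(X); z=X[...,2]*1000
k=(abs(t-590)<20)&(s>-175)&(s<-125)&(z>76)&(z<105)
h,b=np.histogram(s[k],bins=np.arange(-175,-124,1))
for i in range(len(h)): print(b[i],h[i],np.round(np.median(z[k&(s>=b[i])&(s<b[i]+1)]),1) if h[i] else "")
E
```

```text
{'time_s': 7.9167, 'eef_pos': array([ 0.5616, -0.2412,  0.0485]), 'tool_rot': array([179.9954,   0.0032,  81.7699]), 'width': 0.04993618403843067}
tcp t,s 590.2232938455744 -158.6663913482127 [-0.7216  0.4939 -0.9854]
-175 0 
-174 0 
-173 0 
-172 0 
-171 0 
-170 0 
-169 0 
-168 0 
-167 2 83.8
-166 86 84.8
-165 123 85.0
-164 109 84.8
-163 125 85.0
-162 113 84.8
-161 131 84.8
-160 122 84.9
-159 118 84.9
-158 133 85.0
-157 113 84.9
-156 133 84.9
-155 119 84.9
-154 128 84.9
-153 134 84.9
-152 125 84.8
-151 130 84.9
-150 117 84.9
-149 176 84.6
-148 423 82.0
-147 34 81.3
-146 1 82.4
-145 63 83.8
-144 115 84.4
-143 137 84.4
-142 137 84.4
-141 134 84.3
-140 134 84.3
-139 140 84.3
-138 139 84.2
-137 136 84.4
-136 138 84.4
-135 132 84.3
-134 144 84.3
-133 138 84.4
-132 151 84.5
-131 141 84.4
-130 143 84.3
-129 144 84.4
-128 150 84.2
-127 234 83.6
-126 306 80.4
```

send_rows(
  series=[
    [[-0.3, 0.1, 0.8, 0, 0], [-0.3, 0.2, 1.6, -0.6, 0], [-0.3, 0.2, 1.6, -0.8, 0], [-0.3, 0.2, 1.6, -0.8, 0]],
  ],
)

```text
time_s: 8.3
eef_pos: [0.562, -0.2396, 0.0479]
tool_rot: [180.0, -0.0, 81.8]
force: [-0.8, 0.5, 1.6]
width: 0.05
grip_force: 15.0
```

send_rows(
  series=[
    [[0.2, 0, 0, 0, 0], [0.4, 0, 0, 0, 0], [0.4, 0, 0, 0, 0], [0.4, 0, 0, 0, 0], [0.4, 0, 0, 0, 0]],
  ],
)

```text
time_s: 8.72
eef_pos: [0.5617, -0.2396, 0.0476]
tool_rot: [-180.0, -0.0, 81.8]
force: [-0.2, -0.6, 0.3]
width: 0.066
grip_force: 0.0
```

send_rows(
  series=[
    [[0.4, 0, 0, 10, 0], [0.4, 0, 0, 35, 0], [0.4, 0, 0, 65, 0], [0.4, 0, 0, 95, 0], [0.4, 0, 0, 115, 0]],
  ],
)

```text
time_s: 9.13
eef_pos: [0.563, -0.2404, 0.1668]
tool_rot: [179.8, 0.1, 81.8]
force: [0.0, 0.3, 0.3]
width: 0.0659
grip_force: 0.0
```

```bash
python3 - <<'E'
from look import *
p=viewer.get_image("wrist");save(p,"w3.png")
for z in((.064,.078),(.079,.095)): comps(p,.45,.72,-.38,-.05,*z)
p=viewer.get_image("top")
for z in((.064,.078),(.079,.095)): comps(p,.45,.72,-.38,-.05,*z)
E
```

```text
{'time_s': 9.1333, 'eef_pos': array([ 0.563 , -0.2404,  0.1668]), 'tool_rot': array([179.7542,   0.1019,  81.7634]), 'width': 0.06586076656442645}
3276 xy [ 630.0695 -103.049 ] t,s 638.337603302002 -12.150028106689454 wh (24.645442962646484, 120.62260437011719) ang 85.7 z 0.0676
140 xy [ 573.2568 -158.7611] t,s 590.0489502685547 -75.39532028808593 wh (10.623113632202148, 11.202146530151367) ang 38.5 z 0.0684
3642 xy [ 569.9916 -180.7505] t,s 589.9526826904297 -97.62603439941407 wh (19.991458892822266, 150.29530334472656) ang 81.9 z 0.0713
732 xy [ 566.9683 -199.6785] t,s 589.6594061065674 -116.79213912658692 wh (6.26943826675415, 95.47718048095703) ang 81.7 z 0.0701
152 xy [ 567.1384 -209.0961] t,s 591.1707261383057 -126.08942514953613 wh (0.7304282784461975, 48.20490264892578) ang 81.6 z 0.0706
50 xy [ 494.5384 -262.8348] t,s 526.9743173400879 -189.63275328979492 wh (2.6349003314971924, 15.815152168273926) ang 86.4 z 0.069
2420 xy [ 557.5983 -283.4058] t,s 592.3244950195312 -201.00156184082033 wh (24.889162063598633, 106.36924743652344) ang 81.5 z 0.0713
219 xy [ 677.0884 -110.3692] t,s 685.9207892745972 -12.690646922302243 wh (9.24493408203125, 17.848777770996094) ang 26.4 z 0.0872
2274 xy [ 564.1321 -227.8564] t,s 590.8702597869873 -145.08705984802248 wh (38.73383712768555, 50.53629684448242) ang 81.3 z 0.0843
229 xy [ 628.2461 -101.6087] t,s 636.3273869049073 -10.9844169708252 wh (21.349740982055664, 115.38837432861328) ang 86.2 z 0.0697
325 xy [ 570.8673 -179.4741] t,s 590.6374661529542 -96.23776140441895 wh (21.49711036682129, 149.474853515625) ang 81.5 z 0.0728
47 xy [ 581.963  -200.9064] t,s 604.6762495025636 -115.86927698059081 wh (5.9179277420043945, 66.08566284179688) ang 81.2 z 0.0716
```

View pics/w3.png

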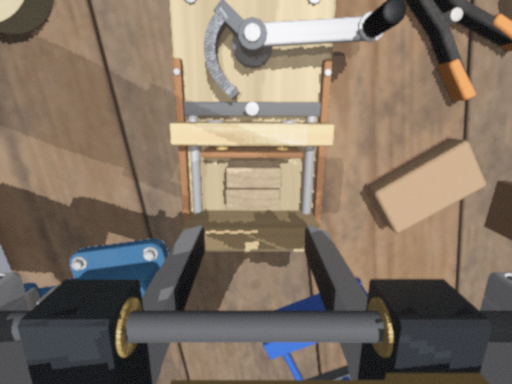

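Both pieces stand together as one 38.7 x 50.5 mm rectangle, seen at (252,185), face to face and centred with t about 590.5. Now I'll move behind the jaw with the fingers shut, and check the vise's height on the way.

send_rows(
  series=[
    [[-0.3, -3, -18, 0, 0], [-1, -6, -38, 0, 0], [-1, -9, -56, 0, 0], [-1, -12, -70, 0, 0], [-1, -12.7, -77.3, 0, 0]],
  ],
)

```text
time_s: 9.65
eef_pos: [0.5479, -0.3182, 0.1615]
tool_rot: [-179.9, -0.0, 81.7]
force: [1.0, -0.7, -0.3]
width: 0.0357
grip_force: 0.0
```

send_rows(
  series=[
    [[-1, 0, 0, 0, 0], [-1, 0, 0, 0, 0], [-1, 0, 0, 0, 0], [-1, 0, 0, 0, 0], [-1, 0, 0, 0, 0]],
  ],
)

```text
time_s: 10.07
eef_pos: [0.5492, -0.3161, 0.1627]
tool_rot: [-180.0, -0.0, 81.8]
force: [0.9, 0.0, -0.2]
width: 0.0027
grip_force: 0.0
```

```bash
python3 - <<'E'
from look import *
e=sensors.get_state()["eef_pos"]; print("tcp t,s",e[:2]@Xh*1000,e[:2]@Y*1000)
p=viewer.get_image("wrist");save(p,"w4.png");X=cloud(p);t,s=st(X);z=X[...,2]*1000
comps(p,.45,.72,-.38,-.05,.064,.078)
p=viewer.get_image("top");X=cloud(p);t,s=st(X);z=X[...,2]*1000
k=(X[...,0]>.28)&(X[...,0]<.48)&(X[...,1]<-.27)&(X[...,1]>-.48)&(z<130);print("vise",np.percentile(z[k],99),X[k&(z>50)].min(0),X[k&(z>50)].max(0))
k=(abs(t-590)<30)&(s>-290)&(s<-205)&(z<110)
for a in range(-290,-204,5):
    q=z[k&(s>=a)&(s<a+5)]; print(a,len(q),np.round(np.median(q),1) if len(q) else "")
E
```

```text
{'time_s': 10.0667, 'eef_pos': array([ 0.5492, -0.3161,  0.1627]), 'tool_rot': array([-179.9942,   -0.0134,   81.8234]), 'width': 0.0026584810391139316}
tcp t,s 588.7147847561877 -234.52434177408264
204 xy [ 572.9764 -158.8331] t,s 589.7816137664795 -75.50652474060058 wh (11.224891662597656, 11.577400207519531) ang 14.0 z 0.0682
4966 xy [ 569.923  -180.6515] t,s 589.8706660217284 -97.53785823364257 wh (21.589054107666016, 150.2015838623047) ang 81.4 z 0.0712
951 xy [ 567.316  -199.9082] t,s 590.036319668579 -116.96982683410644 wh (6.336339473724365, 95.27960968017578) ang 81.7 z 0.0701
3935 xy [ 554.468  -283.2788] t,s 589.2079414916992 -201.3222341430664 wh (24.439769744873047, 140.22177124023438) ang 81.4 z 0.0713
vise 117.23870520106415 [ 0.3038 -0.4032  0.1134] [ 0.3144 -0.3897  0.1206]
-290 0 
-285 0 
-280 0 
-275 0 
-270 0 
-265 0 
-260 2 -1.0
-255 8 1.3
-250 6 -0.1
-245 11 15.5
-240 20 16.4
-235 27 15.9
-230 32 15.6
-225 8 15.5
-220 0 
-215 12 72.6
-210 34 72.1
-205 0
```

View pics/w4.png

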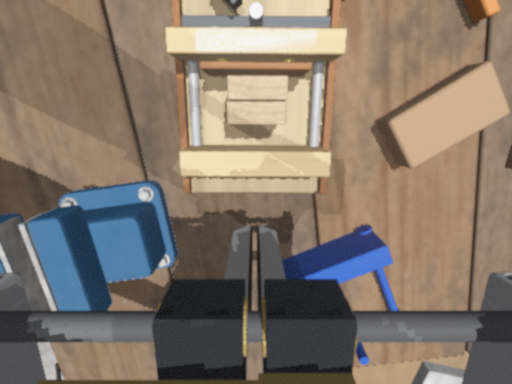

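```bash
python3 - <<'E'
from look import *
p=viewer.get_image("wrist");X=cloud(p);t,s=st(X);z=X[...,2]*1000
k=(abs(t-589)<110)&(s<-175)&(s>-290)&(z<150)&(p["depth"]>.1)
q=z[k];print(q.max())
for lo,hi in((479,560),(560,615),(615,700)):
    kk=k&(t>lo)&(t<hi)&(z>76); print(lo,kk.sum(), X[kk].min(0) if kk.any() else "", X[kk].max(0) if kk.any() else "")
    kk=k&(t>lo)&(t<hi)&(z>25)&(s<-216); print("  >25",kk.sum(), np.c_[t[kk],s[kk],z[kk]].min(0) if kk.any() else "",np.c_[t[kk],s[kk],z[kk]].max(0) if kk.any() else "")
E
```

```text
{'time_s': 10.1667, 'eef_pos': array([ 0.5493, -0.3163,  0.1627]), 'tool_rot': array([179.9946,  -0.001 ,  81.8157]), 'width': 0.00014626141708519262}
73.91876930618119
479 0  
  >25 375 [ 479.0168 -289.9862   25.0254] [ 517.7698 -222.9311   72.6084]
560 0  
  >25 0  
615 0  
  >25 121 [ 660.3022 -241.795    25.0355] [ 668.3577 -222.8409   28.6277]
```

send_rows(
  series=[
    [[-1, 1, 0, -30, 0], [-1, 1, 0, -60, 0], [-1, 1, 0, -90, 0], [-1, 1, 0, -112, 0], [-1, 1, 0, -122, 0]],
  ],
)

```text
time_s: 10.63
eef_pos: [0.5477, -0.3149, 0.0366]
tool_rot: [-179.7, -0.2, 81.8]
force: [-0.7, -0.8, -0.6]
width: 0.0004
grip_force: 0.0
```

send_rows(
  series=[
    [[-1, 0, 0, 0, 0], [-1, 0, 0, 0, 0], [-1, 0, 0, 0, 0], [-1, 0.5, 3, 0, 0], [-1, 0.9, 6, 0, 0]],
  ],
)

```text
time_s: 11.05
eef_pos: [0.5522, -0.3118, 0.0427]
tool_rot: [179.8, 0.1, 81.7]
force: [-0.2, -0.1, 0.3]
width: 0.0005
grip_force: 0.0
```

send_rows(
  series=[
    [[-1, 0.4, 3, 0, 0], [-1, 0.9, 6, 0, 0], [-1, 1.3, 9, 0, 0], [-1, 1.7, 12, 0, 0], [-1, 2.1, 15, 0, 0]],
  ],
)

```text
time_s: 11.47
eef_pos: [0.5533, -0.296, 0.041]
tool_rot: [180.0, 0.0, 81.8]
force: [-0.3, -1.0, 0.8]
width: 0.0003
grip_force: 0.6
```

send_rows(
  series=[
    [[-1, 0.4, 2.5, 0, 0], [-1, 0.7, 5, 0, 0], [-1, 1.1, 7.5, 0, 0], [-1, 1.4, 10, 0, 0], [-1, 1.7, 12, 0, 0]],
  ],
)

```text
time_s: 11.88
eef_pos: [0.5547, -0.2836, 0.0406]
tool_rot: [-180.0, -0.0, 81.8]
force: [-0.3, -1.5, 0.3]
width: 0.0002
grip_force: 0.6
```

send_rows(
  series=[
    [[-1, 0.2, 1.2, 0, 0], [-1, 0.3, 2.4, 0, 0], [-1, 0.5, 3.6, 0, 0], [-1, 0.7, 4.8, 0, 0], [-1, 0.9, 6, 0, 0]],
  ],
)

```text
time_s: 12.3
eef_pos: [0.5555, -0.2779, 0.0406]
tool_rot: [-180.0, 0.0, 81.8]
force: [-0.4, -1.6, 0.1]
width: 0.0004
grip_force: 0.7
```

send_rows(
  series=[
    [[-1, 0.1, 0.8, 0, 0], [-1, 0.2, 1.6, 0, 0], [-1, 0.3, 2.4, 0, 0]],
  ],
)

```text
time_s: 12.55
eef_pos: [0.5559, -0.2755, 0.0406]
tool_rot: [-180.0, -0.0, 81.8]
force: [-0.4, -1.8, -0.6]
width: 0.0006
grip_force: 0.7
```

send_rows(
  series=[
    [[-1, 0.1, 0.6, 0, 0], [-1, 0.2, 1.2, 0, 0], [-1, 0.2, 1.2, 0, 0]],
  ],
)

```text
time_s: 12.8
eef_pos: [0.5561, -0.2741, 0.0406]
tool_rot: [-180.0, -0.0, 81.8]
force: [-0.2, -0.8, 0.5]
width: 0.0004
grip_force: 0.5
```

send_rows(
  series=[
    [[-1, 0.1, 0.6, 0, 0], [-1, 0.2, 1.2, 0, 0]],
  ],
)

```text
time_s: 12.97
eef_pos: [0.5562, -0.2731, 0.0406]
tool_rot: [-180.0, -0.0, 81.8]
force: [0.6, -0.9, -0.4]
width: 0.0004
grip_force: 0.7
```

send_rows(
  series=[
    [[-1, 0.1, 0.6, 0, 0], [-1, 0.2, 1.2, 0, 0]],
  ],
)

```text
time_s: 13.13
eef_pos: [0.5563, -0.2727, 0.0406]
tool_rot: [-180.0, 0.1, 81.8]
force: [-0.3, -5.0, -1.4]
width: 0.0005
grip_force: 2.4
```

```bash
python3 - <<'E'
from look import *
print(sensors.get_state()["force"])
p=viewer.get_image("wrist");save(p,"w5.png")
for z in((.064,.078),(.079,.095)): comps(p,.45,.72,-.38,-.05,*z)
E
```

```text
{'time_s': 13.1333, 'eef_pos': array([ 0.5563, -0.2727,  0.0406]), 'tool_rot': array([-179.9857,    0.0842,   81.7751]), 'width': 0.0005064745879874107}
[-0.2636 -5.0231 -1.3715]
14146 xy [ 569.889  -180.4998] t,s 589.8154481384278 -97.39257213745117 wh (20.909400939941406, 149.82623291015625) ang 81.5 z 0.0712
2602 xy [ 567.0627 -199.4213] t,s 589.7161851928711 -116.52408084716797 wh (6.211302280426025, 95.43284606933594) ang 81.4 z 0.0701
10528 xy [ 558.3589 -252.5193] t,s 588.6729455322267 -170.32166484375 wh (26.6685733795166, 139.61964416503906) ang 81.7 z 0.0713
8492 xy [ 565.0265 -221.1165] t,s 590.7944342651367 -138.2883502807617 wh (37.93714904785156, 50.71717071533203) ang 81.4 z 0.0843
778 xy [ 557.5211 -264.3594] t,s 589.5319892211915 -182.16040662841797 wh (3.3278350830078125, 25.06523323059082) ang 81.5 z 0.0876
```

Snug: contact reads 5 N, the jaw face is at -158.2 mm and the pieces fill -157.3 to -119.3 mm against the facing. Backing off and heading for the lever.

send_rows(
  series=[
    [[-1, -0.7, -5, 0, 0], [-1, -2, -14, 0, 0], [-1, -2.5, -17, 0, 0], [-1, -2.5, -17, 25, 0], [-1, -2.5, -17, 60, 0]],
  ],
)

```text
time_s: 13.6
eef_pos: [0.5508, -0.2871, 0.0967]
tool_rot: [-179.5, -0.3, 81.7]
force: [0.6, -0.2, -0.9]
width: 0.0003
grip_force: 0.0
```

send_rows(
  series=[
    [[-1, 0, 0, 35, 0], [-1, 0, 0, 65, 0], [-1, 5, 6, 70, 0], [-1, 25, 30, 70, 0], [-1, 48, 57, 70, 0]],
  ],
)

```text
time_s: 14.02
eef_pos: [0.6023, -0.233, 0.1716]
tool_rot: [179.9, 0.0, 81.5]
force: [1.4, 0.2, -0.4]
width: 0.0005
grip_force: 0.0
```

send_rows(
  series=[
    [[-1, 25, 30, 0, 0], [-1, 48, 57, 0, 0], [-1, 64, 77, 0, 0], [-1, 74, 88, 0, 0], [-1, 74, 88, 0, 0]],
  ],
)

```text
time_s: 14.43
eef_pos: [0.6772, -0.1409, 0.1695]
tool_rot: [-180.0, -0.1, 82.0]
force: [-0.6, -0.3, -0.4]
width: 0.0001
grip_force: 0.0
```

```bash
python3 - <<'E'
from look import *
e=sensors.get_state()["eef_pos"]; print("tcp t,s",e[:2]@Xh*1000,e[:2]@Y*1000)
p=viewer.get_image("wrist");save(p,"w6.png");X=cloud(p)
for z in((.03,.056),(.062,.075),(.076,.092),(.092,.105),(.105,.12)): print(z);comps(p,.52,.75,-.17,.05,*z)
for k in("cam_pivot","lever_grip"):
    for r in nets.place_of(p,k)[:2]: a=atz(p,r["xy"],.09); print(k,r["xy"],r["conf"],a,st(a))
p=viewer.get_image("top")
for z in((.062,.075),(.105,.12)): print(z);comps(p,.52,.75,-.17,.05,*z,mn=8)
X=cloud(p); k=(X[...,2]>.16)&(X[...,0]>.72)&(X[...,0]<.95)&(X[...,1]>-.3)&(X[...,1]<.25); print("tall",X[k].min(0),X[k].max(0))
E
```

```text
{'time_s': 14.4333, 'eef_pos': array([ 0.6772, -0.1409,  0.1695]), 'tool_rot': array([-179.9508,   -0.0779,   81.9779]), 'width': 0.00012385098492544632}
tcp t,s 690.4131054834087 -42.91943729794241
(0.03, 0.056)
959 xy [543.549   31.4544] t,s 533.5194183547974 108.64362303314209 wh (53.511966705322266, 32.17158126831055) ang 10.4 z 0.05
2627 xy [ 586.1754 -122.1432] t,s 597.6140390426635 -37.30867601165771 wh (74.72281646728516, 120.36474609375) ang 58.0 z 0.0481
36 xy [597.6439 -92.0696] t,s 604.6770189636231 -5.906486151123048 wh (6.455930709838867, 8.378141403198242) ang 81.3 z 0.0305
313 xy [ 541.3367 -166.1506] t,s 559.5081768188477 -87.26128045654298 wh (3.4200916290283203, 42.787803649902344) ang 80.3 z 0.0426
(0.062, 0.075)
1346 xy [535.3403  31.1224] t,s 525.4417456794739 107.14447633285523 wh (31.69455337524414, 36.44889831542969) ang 5.6 z 0.0688
2167 xy [ 630.9982 -103.6892] t,s 639.3480688232422 -12.651240161132815 wh (24.01291275024414, 122.18956756591797) ang 84.1 z 0.0677
134 xy [ 576.9998 -127.3629] t,s 589.2763693588257 -43.783631864929205 wh (11.741408348083496, 1
[... 657 characters left out ...]
57300506591791 wh (17.067882537841797, 16.742298126220703) ang 35.2 z 0.111
cam_pivot [141.2, 168.9] 0.67 [ 0.5822 -0.0959  0.09  ] [589.9204 -11.9208]
lever_grip [252.9, 165.4] 0.68 [ 0.6807 -0.1066  0.09  ] [688.9081  -8.4351]
(0.062, 0.075)
43 xy [ 671.5001 -106.4708] t,s 679.8335011734009 -9.628921626281734 wh (17.905988693237305, 29.25652503967285) ang 89.8 z 0.0699
55 xy [544.3657  33.7755] t,s 533.9967513778687 111.05749295196533 wh (18.85161590576172, 33.505958557128906) ang 11.8 z 0.0695
(0.105, 0.12)
32 xy [ 681.7496 -106.3502] t,s 689.9612630050659 -8.047920652770996 wh (14.155475616455078, 14.989158630371094) ang 88.6 z 0.1123
tall [ 0.7201 -0.1215  0.16  ] [0.9276 0.25   0.5456]
```

View pics/w6.png

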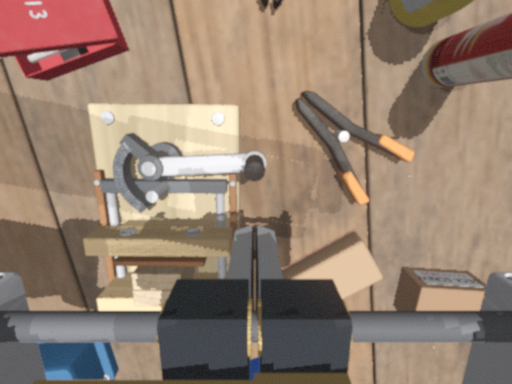

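The grip is at (253,167) and the pivot at (148,168), matching (t,s) of about (690,-9) and (590,-11) mm, so the lever is open at about 0. Now I'll descend behind the grip and print the arc schedule.

send_rows(
  series=[
    [[-1, 0, 0, -25, 0], [-1, 0, 0, -50, 0], [-1, 0, 0, -72, 0], [-1, 0, 0, -86, 0], [-1, 0, 0, -86, 0]],
  ],
)

```text
time_s: 15.05
eef_pos: [0.6722, -0.1445, 0.0801]
tool_rot: [-179.5, -0.1, 81.6]
force: [-0.9, 0.7, -0.7]
width: 0.0007
grip_force: 0.0
```

```bash
cat > arc.py <<'E'
from look import *
e=sensors.get_state(); x=e["eef_pos"][:2]*1000; P=590*Xh+-10.5*Y
def pos(th):
    a=np.radians(th-8.2); r=np.array([np.cos(a),np.sin(a)]); return P+100*r-17.5*np.array([-r[1],r[0]])
d=x-P; a=np.degrees(np.arctan2(d[1],d[0]))+8.2; print("r",np.hypot(*d),"theta est",a+np.degrees(np.arctan(17.5/100)),"yaw th",e["tool_rot"][2]-81.8)
tau=lambda th: np.array([-np.sin(np.radians(th-8.2)),np.cos(np.radians(th-8.2))])
E
python3 - <<'E'
from arc import *
p0=pos(0); print("to th0",p0-x)
for th in range(0,116,5): print(th,np.round(pos(th)-pos(0),1),np.round(pos(th)-pos(th-5),1),"tau",np.round(tau(th),2))
E
```

```text
{'time_s': 15.05, 'eef_pos': array([ 0.6722, -0.1445,  0.0801]), 'tool_rot': array([-179.5317,   -0.0757,   81.6404]), 'width': 0.0007107573184866628}
r 102.68126581859632 theta est -10.980515238873013 yaw th -0.15957539514351993
to th0 [ 6.7675 18.3641]
0 [0. 0.] [3.1 8.3] tau [0.14 0.99]
5 [2.4 8.5] [2.4 8.5] tau [0.06 1.  ]
10 [ 4.  17.2] [1.6 8.7] tau [-0.03  1.  ]
15 [ 4.9 26. ] [0.9 8.8] tau [-0.12  0.99]
20 [ 5.  34.9] [0.1 8.9] tau [-0.2   0.98]
25 [ 4.3 43.7] [-0.7  8.8] tau [-0.29  0.96]
30 [ 2.9 52.5] [-1.4  8.7] tau [-0.37  0.93]
35 [ 0.7 61.1] [-2.2  8.6] tau [-0.45  0.89]
40 [-2.3 69.4] [-2.9  8.4] tau [-0.53  0.85]
45 [-5.9 77.5] [-3.7  8.1] tau [-0.6  0.8]
50 [-10.3  85.2] [-4.3  7.7] tau [-0.67  0.75]
55 [-15.3  92.5] [-5.   7.3] tau [-0.73  0.68]
60 [-20.9  99.3] [-5.6  6.8] tau [-0.79  0.62]
65 [-27.1 105.7] [-6.2  6.3] tau [-0.84  0.55]
70 [-33.8 111.4] [-6.7  5.8] tau [-0.88  0.47]
75 [-41.  116.6] [-7.2  5.2] tau [-0.92  0.39]
80 [-48.6 121.1] [-7.6  4.5] tau [-0.95  0.31]
85 [-56.6 124.9] [-8.   3.8] tau [-0.97  0.23]
90 [-64.9 128.1] [-8.3  3.1] tau [-0.99  0.14]
95 [-73.4 130.5] [-8.5  2.4] tau [-1.    0.06]
100 [-82.1 132.1] [-8.7  1.6] tau [-1.   -0.03]
105 [-90.9 133. ] [-8.8  0.9] tau [-0.99 -0.12]
110 [-99.8 133. ] [-8.9  0.1] tau [-0.98 -0.2 ]
115 [-108.6  132.4] [-8.8 -0.7] tau [-0.96 -0.29]
```

send_rows(
  series=[
    [[-1, 0, 0, 0, 0], [-1, 0, 0, 0, 0], [-1, 0.7, 4, 0, 0], [-1, 1.4, 8, 0, 0], [-1, 2, 11, 0, 0]],
  ],
)

```text
time_s: 15.47
eef_pos: [0.6791, -0.1325, 0.0863]
tool_rot: [179.9, 0.0, 81.8]
force: [0.2, 0.4, -0.7]
width: 0.0004
grip_force: 0.0
```

send_rows(
  series=[
    [[-1, 0, 2, 0, 0], [-1, 0.2, 4, 0, 0], [-1, 0.2, 4, 0, 0]],
  ],
)

```text
time_s: 15.72
eef_pos: [0.6784, -0.1282, 0.0848]
tool_rot: [180.0, -0.0, 81.8]
force: [-0.1, 0.9, 0.2]
width: 0.0008
grip_force: 0.0
```

```bash
python3 - <<'E'
from arc import *
print("to th0",pos(0)-x, e["force"])
E
```

```text
{'time_s': 15.7167, 'eef_pos': array([ 0.6784, -0.1282,  0.0848]), 'tool_rot': array([179.9881,  -0.0043,  81.8125]), 'width': 0.0007854068834398441}
r 101.63096957143624 theta est -1.2195499489665753 yaw th 0.01250434590730265
to th0 [0.5891 2.0832] [-0.1425  0.8996  0.1848]
```

send_rows(
  series=[
    [[-1, 2.1, 7.2, 0, 3], [-1, 3.4, 12.3, 0, 6], [-1, 4.3, 17.6, 0, 9], [-1, 5.1, 22.8, 0, 12], [-1, 5.5, 28.1, 0, 15]],
  ],
)

```text
time_s: 16.13
eef_pos: [0.6834, -0.1014, 0.0846]
tool_rot: [-179.9, 0.1, 96.9]
force: [-1.2, -2.1, 0.4]
width: 0.0004
grip_force: 0.8
```

send_rows(
  series=[
    [[-1, 0.1, 5.3, 0, 3], [-1, 0, 10.6, 0, 6], [-1, -0.4, 16, 0, 9], [-1, -1, 21.2, 0, 12], [-1, -2, 26.5, 0, 15]],
  ],
)

```text
time_s: 16.55
eef_pos: [0.6814, -0.075, 0.0845]
tool_rot: [-179.9, 0.1, 111.9]
force: [-0.9, -2.2, 0.4]
width: 0.0005
grip_force: 0.8
```

```bash
python3 - <<'E'
from arc import *
print("to th30",pos(30)-x, "F",e["force"][:2]@tau(30),e["force"])
for th in range(30,121,2): print(th,np.round(pos(th)-pos(30),1),np.round(pos(th)-pos(th-2),1),end="; ")
E
```

```text
{'time_s': 16.55, 'eef_pos': array([ 0.6814, -0.075 ,  0.0845]), 'tool_rot': array([-179.9255,    0.0608,  111.9062]), 'width': 0.00045030790794872336}
r 100.79543757274374 theta est 29.282300193080545 yaw th 30.10618093213739
to th30 [0.4567 1.3862] F -1.7594490456109613 [-0.8783 -2.2463  0.4397]
30 [0. 0.] [-0.7  3.5]; 32 [-0.8  3.5] [-0.8  3.5]; 34 [-1.7  6.9] [-0.9  3.4]; 36 [-2.7 10.3] [-1.   3.4]; 38 [-3.9 13.6] [-1.1  3.4]; 40 [-5.1 16.9] [-1.3  3.3]; 42 [-6.5 20.2] [-1.4  3.3]; 44 [-8.  23.4] [-1.5  3.2]; 46 [-9.6 26.6] [-1.6  3.2]; 48 [-11.3  29.7] [-1.7  3.1]; 50 [-13.1  32.7] [-1.8  3. ]; 52 [-15.1  35.7] [-1.9  3. ]; 54 [-17.1  38.6] [-2.   2.9]; 56 [-19.2  41.4] [-2.1  2.8]; 58 [-21.4  44.2] [-2.2  2.8]; 60 [-23.8  46.9] [-2.3  2.7]; 62 [-26.2  49.5] [-2.4  2.6]; 64 [-28.7  52. ] [-2.5  2.5]; 66 [-31.3  54.4] [-2.6  2.4]; 68 [-33.9  56.7] [-2.7  2.3]; 70 [-36.7  59. ] [-2.7  2.2]; 72 [-39.5  61.1] [-2.8  2.1]; 74 [-42.4  63.2] [-2.9  2. ]; 76 [-45.4  65.1] [-3.   1.9]; 78 [-48.4  66.9] [-3.   1.8]; 80 [-51.5  68.6] [-3.1  1.7]; 82 [-54.6  70.3] [-3.2  1.6]; 84 [-57.9  71.8] [-3.2  1.5]; 86 [-61.1  73.2] [-3.3  1.4]; 88 [-64.4  74.4] [-3.3  1.3]; 90 [-67.8  75.6] [-3.3  1.2]; 92 [-71.1  76.6] [-3.4  1. ]; 94 [-74.6  77.6] [-3.4  0.9]; 96 [-78.   78.4] [-3.5  0.8]; 98 [-81.5  79.1] [-3.5  0.7]; 100 [-85.   79.6] [-3.5  0.6]; 102 [-88.5  80.1] [-3.5  0.4]; 104 [-92.   80.4] [-3.5  0.3]; 106 [-95.6  80.6] [-3.5  0.2]; 108 [-99.1  80.6] [-3.5  0.1]; 110 [-102.7   80.6] [-3.5 -0.1]; 112 [-106.2   80.4] [-3.5 -0.2]; 114 [-109.7   80.1] [-3.5 -0.3]; 116 [-113.3   79.7] [-3.5 -0.4]; 118 [-116.8   79.1] [-3.5 -0.5]; 120 [-120.2   78.5] [-3.5 -0.7];
```

send_rows(
  series=[
    [[-1, -0.8, 3.5, 0, 2], [-1, -1.7, 6.9, 0, 4], [-1, -2.7, 10.3, 0, 6], [-1, -3.9, 13.6, 0, 8]],
  ],
)

```text
time_s: 16.88
eef_pos: [0.6776, -0.0614, 0.0845]
tool_rot: [-179.9, 0.1, 119.9]
force: [-0.1, -1.9, -0.2]
width: 0.0006
grip_force: 0.7
```

send_rows(
  series=[
    [[-1, -1.2, 3.3, 0, 2], [-1, -2.6, 6.6, 0, 4], [-1, -4.1, 9.8, 0, 6]],
  ],
)

```text
time_s: 17.13
eef_pos: [0.6736, -0.0516, 0.0846]
tool_rot: [-179.9, 0.1, 125.9]
force: [-0.0, -2.0, -0.3]
width: 0.0005
grip_force: 0.7
```

send_rows(
  series=[
    [[-1, -1.6, 3.2, 0, 2], [-1, -3.3, 6.3, 0, 4], [-1, -5.1, 9.3, 0, 6]],
  ],
)

```text
time_s: 17.38
eef_pos: [0.6687, -0.0423, 0.0846]
tool_rot: [-180.0, 0.1, 131.9]
force: [0.8, -1.8, -1.5]
width: 0.0006
grip_force: 0.7
```

send_rows(
  series=[
    [[-1, -2, 3, 0, 2], [-1, -4, 5.9, 0, 4], [-1, -6.1, 8.7, 0, 6]],
  ],
)

```text
time_s: 17.63
eef_pos: [0.6627, -0.0336, 0.0847]
tool_rot: [-180.0, 0.1, 137.9]
force: [1.2, -1.5, 0.3]
width: 0.0002
grip_force: 0.7
```

56° and still free.

send_rows(
  series=[
    [[-1, -2.2, 2.8, 0, 2], [-1, -4.6, 5.5, 0, 4], [-1, -7, 8.1, 0, 6]],
  ],
)

```text
time_s: 17.88
eef_pos: [0.6557, -0.0255, 0.0847]
tool_rot: [-180.0, 0.1, 143.9]
force: [1.1, -1.0, 0.8]
width: 0.0001
grip_force: 0.7
```

send_rows(
  series=[
    [[-1, -2.5, 2.5, 0, 2], [-1, -5.1, 4.9, 0, 4], [-1, -7.7, 7.2, 0, 6]],
  ],
)

```text
time_s: 18.13
eef_pos: [0.6481, -0.0182, 0.0848]
tool_rot: [-180.0, 0.1, 149.9]
force: [1.1, -1.0, -0.3]
width: 0.0005
grip_force: 0.7
```

send_rows(
  series=[
    [[-1, -2.8, 2.3, 0, 2], [-1, -5.6, 4.4, 0, 4], [-1, -8.5, 6.5, 0, 6]],
  ],
)

```text
time_s: 18.38
eef_pos: [0.6398, -0.0118, 0.0849]
tool_rot: [-180.0, 0.1, 155.9]
force: [1.1, -0.7, -1.0]
width: 0.0006
grip_force: 0.8
```

send_rows(
  series=[
    [[-1, -3, 1.9, 0, 2], [-1, -6, 3.7, 0, 4], [-1, -9.1, 5.4, 0, 6]],
  ],
)

```text
time_s: 18.63
eef_pos: [0.6314, -0.0067, 0.0849]
tool_rot: [-180.0, 0.2, 161.9]
force: [4.0, -1.7, -2.2]
width: 0.0004
grip_force: 2.0
```

Stiffening: 4.3 N at about 79°. Switching to small steps.

send_rows(
  series=[
    [[-1, -3.1, 1.7, 0, 2], [-1, -4.7, 2.4, 0, 3]],
  ],
)

```text
time_s: 18.8
eef_pos: [0.6271, -0.0044, 0.085]
tool_rot: [-179.9, 0.3, 164.8]
force: [4.5, -3.0, -3.5]
width: 0.0003
grip_force: 2.6
```

send_rows(
  series=[
    [[-1, -1.6, 0.7, 0, 1], [-1, -3.2, 1.4, 0, 2]],
  ],
)

```text
time_s: 18.97
eef_pos: [0.6243, -0.0031, 0.085]
tool_rot: [-180.0, 0.3, 166.8]
force: [5.7, -4.0, -4.6]
width: 0.0005
grip_force: 3.0
```

send_rows(
  series=[
    [[-1, -1.6, 0.7, 0, 1], [-1, -3.2, 1.4, 0, 2]],
  ],
)

```text
time_s: 19.13
eef_pos: [0.6215, -0.0018, 0.085]
tool_rot: [-179.9, 0.3, 168.8]
force: [6.2, -3.0, -5.5]
width: 0.0004
grip_force: 3.4
```

send_rows(
  series=[
    [[-1, -1.7, 0.7, 0, 1], [-1, -3.3, 1.4, 0, 2]],
  ],
)

```text
time_s: 19.3
eef_pos: [0.6187, -0.0005, 0.0852]
tool_rot: [-179.9, 0.4, 170.8]
force: [7.3, -3.1, -4.5]
width: 0.0005
grip_force: 3.8
```

send_rows(
  series=[
    [[-1, -1.7, 0.6, 0, 1], [-1, -2.5, 0.9, 0, 1.5]],
  ],
)

```text
time_s: 19.47
eef_pos: [0.6165, 0.0003, 0.0853]
tool_rot: [-179.9, 0.4, 172.3]
force: [9.2, -2.9, -5.5]
width: 0.0003
grip_force: 4.2
```

The push now reads about 9 N and clearly stiff, so I'm stopping here and backing away from the grip.

send_rows(
  series=[
    [[-1, 3, -0.5, 0, 0], [-1, 10, -1.5, 0, 0], [-1, 20, -3, 0, 0], [-1, 25, -4, 10, 0], [-1, 25, -4, 40, 0]],
  ],
)

```text
time_s: 19.88
eef_pos: [0.6349, -0.0017, 0.12]
tool_rot: [180.0, -0.6, 172.2]
force: [-0.5, 0.4, -0.3]
width: 0.0006
grip_force: 0.0
```

send_rows(
  series=[
    [[-1, 0, 0, 35, 0], [-1, 0, -20, 70, 0], [-1, 0, -50, 90, 0], [-1, 0, -80, 90, -5], [-1, 0, -110, 90, -12]],
  ],
)

```text
time_s: 20.3
eef_pos: [0.6398, -0.1131, 0.2188]
tool_rot: [180.0, 0.3, 160.1]
force: [0.8, -0.4, -0.3]
width: 0.0009
grip_force: 0.0
```

send_rows(
  series=[
    [[-1, 0, -35, 0, -7], [-1, 0, -70, 0, -14], [-1, 0, -100, 0, -21], [-1, 0, -120, 0, -28], [-1, 0, -120, 0, -35]],
  ],
)

```text
time_s: 20.72
eef_pos: [0.6376, -0.237, 0.2151]
tool_rot: [-179.9, 0.1, 124.6]
force: [0.4, 0.2, 0.3]
width: 0.0009
grip_force: 0.0
```

```bash
python3 - <<'E'
from look import *
p=viewer.get_image("wrist");save(p,"w7.png")
for z in((.064,.078),(.079,.095),(.1,.12)): print(z);comps(p,.45,.72,-.38,.05,*z)
p=viewer.get_image("top");comps(p,.34,.46,.2,.33,.09,.12)
E
```

```text
{'time_s': 20.7167, 'eef_pos': array([ 0.6376, -0.237 ,  0.2151]), 'tool_rot': array([-179.928 ,    0.0506,  124.63  ]), 'width': 0.0008599335413661505}
(0.064, 0.078)
1456 xy [585.3391 -74.0374] t,s 589.9263272949219 10.187115649414064 wh (74.72383117675781, 24.20587158203125) ang 83.1 z 0.0679
2840 xy [ 569.8673 -180.6649] t,s 589.8174801757813 -97.55905649414062 wh (20.625450134277344, 149.47799682617188) ang 81.4 z 0.0713
116 xy [ 579.4634 -126.403 ] t,s 591.5779191360474 -42.48220389556885 wh (11.31274127960205, 10.903520584106445) ang 43.4 z 0.0683
590 xy [ 567.3105 -198.5337] t,s 589.8348232788086 -115.61017247314453 wh (7.257112503051758, 95.44046783447266) ang 81.4 z 0.0702
2734 xy [ 558.1714 -250.3067] t,s 588.171774230957 -168.1583335571289 wh (24.600845336914062, 139.41326904296875) ang 80.4 z 0.0714
(0.079, 0.095)
1822 xy [ 565.4023 -219.7042] t,s 590.9650577819824 -136.836836126709 wh (38.2598991394043, 50.67246627807617) ang 81.0 z 0.0844
(0.1, 0.12)
381 xy [403.9136 266.0013] t,s 361.8619031921387 320.88614869995115 wh (37.687782287597656, 77.00704956054688) ang 9.2 z 0.1007
```

View pics/w7.png

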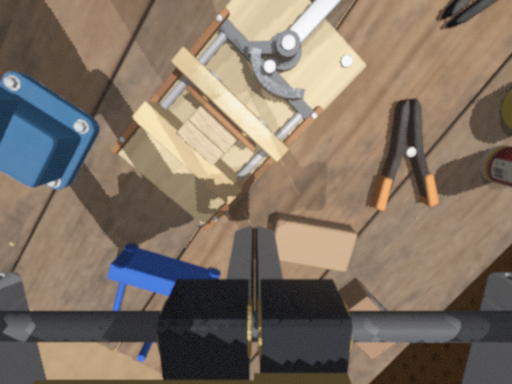

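The hook is round the pin at (270,65), and the pieces at (205,135) are tight between jaw and facing. The fir block hasn't moved and the robot is clear. Handing in.

```bash
python3 -c "
from station import robot; print(robot.job_done())"
```

```text
the job is handed in; nothing more can be done
None
```

The loose piece stands upright against the inner piece, centred, and the jaw was pushed up snug first. The lever is clamped about a quarter turn in at roughly 9 N, the fir block hasn't moved, and the job was handed in at about 21 s.

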